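# Fill the late-arrivals key caddy

## Robot

A 7-joint arm with a two-finger parallel gripper is mounted at the origin on the work surface. World frame = base frame: x ahead of the robot, y to its left, z up, the work surface at z = 0. Lengths are in m, angles in rad, forces in N, time in s.
With the tool pointing down it reaches from about 0.4 to 0.85 m from the base axis. Payload 4.5 kg.
Tool frame: the origin (TCP) lies on the mounting face of the last link; the fingertips stand 166 mm ahead of it and the grasp point (between the pads) lies 147 mm ahead of it; z points along the fingers, y is the line along which they close (so a half turn about z gives the same grasp; the last joint's range is limited). The gripper opens to 88 mm and grips with 3 to 60 N. Pads are 18 mm wide; open, the fingers measure 123 mm over their backs; the gripper's body (75 mm by 187 mm) begins 45 mm behind the grasp point.
Start: joints at [1.194, 0.689, -0.195, 1.565, 0.157, 0.902, -0.215], TCP at [0.25, -0.573, 0.405] pointing down, gripper open.
Joint ranges: [-3.01, 3.01], [-0.46, 2.08], [-1.47, 1.51], [0.13, 2.56], [-1, 4.14], [0.04, 2.09], [-2.66, 2.66]. Speed limits (rad/s): [2.57, 2.57, 3.14, 3.14, 3.14, 3.14, 3.14].

## Interface

Orientations are given as a unit quaternion [x, y, z, w].
In Python, from plant import r, snapshot gives the robot as it stands. The module is installed in compiled form; this text tells all that it offers.
- The arm moves only by the tool move_arm, never from a script. Its argument "rows" is a list of rows, each a list of 5 numbers: the shift along the tool's x, y, z in m, then the turn about the tool's z in rad, then the finger opening in m, from 0 to 0.0881. In form: [[dx, dy, dz, spin, claw], ...]. A call has 1 to 10 rows; each row shifts and turns the commanded pose from where the row before left it, along the tool's axes as they then stand; what a row does not reach is not made up. A row lasts 1/12 s, in which the tool goes at most 41.7 mm and 7.16 degrees, less where a joint would pass 70% of its speed; a pose out of reach is approached as far as the arm can. A call with a gripper value outside its range is refused whole. The fingers move at their own pace and stop on an object; "newtons" is the grip in N (left out, the last holds). Time passes only in rows, so rows that do not move let the fingers close. It gives the time, the measured TCP pose, the force, the opening and the grip force at its end, in the units of the state.
- r.get_state(): the state, without advancing time (a new reading comes with each control period).
- snapshot(name): name is "side" or "top" or "wrist"; returns a dict with "color" (400x640x3 uint8, red, green, blue), "depth" (400x640 float32, m along the optical axis (not along the pixel's ray), 0 where there is no reading), "mtx" (3x3 intrinsics, pixels), "dist" ([k1, k2, p1, p2, k3] as OpenCV has them; the pictures are not rectified), "eye" and "orientation" of the camera in the world. Camera axes: x right, y up, looking along -z (the intrinsics and any distortion apply to the point x, -y, -z); pixel columns grow to the right and rows downward; lengths in m; the calibration is good to about 2 mm. A picture is of the moment at which its call begins.
- r.finish_job(): hands the job in; it is judged then, once.
The state is a dict: "clock": time; "q": joint angles; "qd": joint speeds; "joint_torque": joint torques, N m; "tool_pos": TCP position; "eef_rot": TCP orientation; "contact_force": force on the tool from outside, world axes, zero at the start; "moment": the same for the moment, N m; "opening": opening from 0.0 (shut) to 1.0 (fully open); "finger_force": force on a finger pad.
Only numpy, scipy, OpenCV 4.12 (cv2) and the standard library are available. Lean on these libraries where they do the work, as an engineer would, in place of code of your own. Each camera call takes 0.05 s, during which the arm holds its last target. There are 200 camera calls.

## Task

Get the key caddy ready for tonight's late arrivals: lay the red, the blue and the white room key flat in the caddy, each inside the bay lined in its own colour and lying lengthwise along it, either end first. The green-handled cellar key and the red-handled bottle opener do not belong: leave them and the copper pot where they are.

Things in the scene. Friction and masses are not known exactly. Their poses are not given: they have to be found in the camera images.
- bay_red: Red felt, 2 mm thick, lining one bay of a dark wooden caddy fixed to the desk. Origin: bay centre, underside of felt, 4 mm above the desk; x along the bay, y across, z up. Bay 116 (x) by 60 mm (y) inside; walls 14 mm above the desk. Three bays side by side, 82 mm centre to centre, ribs 22 mm, rim 10 mm wide; which colour is in which bay changes.
- bay_blue: Blue felt, 2 mm thick, lining one bay of a dark wooden caddy fixed to the desk. Origin: bay centre, underside of felt, 4 mm above the desk; x along the bay, y across, z up. Bay 116 (x) by 60 mm (y) inside; walls 14 mm above the desk. Three bays side by side, 82 mm centre to centre, ribs 22 mm, rim 10 mm wide; which colour is in which bay changes.
- bay_white: White felt, 2 mm thick, lining one bay of a dark wooden caddy fixed to the desk. Origin: bay centre, underside of felt, 4 mm above the desk; x along the bay, y across, z up. Bay 116 (x) by 60 mm (y) inside; walls 14 mm above the desk. Three bays side by side, 82 mm centre to centre, ribs 22 mm, rim 10 mm wide; which colour is in which bay changes.
- key_red: Room key lying flat, 90 mm long, 90 g: red wooden handle (50 long, 30 wide, 26 mm high), brass shaft and toothed bit 40 mm long out of one end, 10 mm up; bit reaches 17 mm to +y. Origin: middle of the 90 mm, on the centre line, at the underside; +x to the bit, z up. Handle from x = -45 to +5 mm: grasp it at x = -20 mm across y.
- key_blue: Room key lying flat, 90 mm long, 90 g: blue wooden handle (50 long, 30 wide, 26 mm high), brass shaft and toothed bit 40 mm long out of one end, 10 mm up; bit reaches 17 mm to +y. Origin: middle of the 90 mm, on the centre line, at the underside; +x to the bit, z up. Handle from x = -45 to +5 mm: grasp it at x = -20 mm across y.
- key_white: Room key lying flat, 90 mm long, 90 g: white wooden handle (50 long, 30 wide, 26 mm high), brass shaft and toothed bit 40 mm long out of one end, 10 mm up; bit reaches 17 mm to +y. Origin: middle of the 90 mm, on the centre line, at the underside; +x to the bit, z up. Handle from x = -45 to +5 mm: grasp it at x = -20 mm across y.
- key_green: The cellar key, same in every size as the room keys but with a green handle; it has no bay. Origin and axes as for the room keys.
- opener: A bottle opener, not a key: the same red wooden handle (50 x 30 x 26 mm) as the red key, but with a steel loop 40 mm wide and 40 mm long instead of the brass shaft and bit. Origin and axes as for the keys (+x points to the loop).
- pot: Small open copper pot standing on the desk among the keys, 68 mm across at the rim, 55 mm high, 0.3 kg. Origin: centre of its underside, z up.
- caddy: Dark wooden caddy tray fixed to the desk, 136 (x) by 244 mm (y), rim and ribs 14 mm high, holding the three lined bays along its y axis at y = -82, 0 and +82 mm. Origin: centre of its underside on the desk; x along the bays, z up. A tall green bottle (250 mm) stands on the desk well beyond keys and caddy, at the far side.
Not all that is in view belongs to the job. Of the things that look like the bay_white, take the one that is farthest from the robot's base at the start.

How it is judged:
By the outcome, as a careful person would: the job done as asked, in the order asked, and still so for the second after the job is handed in, with the robot touching nothing.
It also fails if it takes over 80 s, if anything falls off the work surface, if the arm or the gripper's body presses on something with over 40 N, if the wrist force passes 120 N, or if a joint passes its speed limit or range.

## Working session

There is one attempt and no reset: what is moved stays moved. The work goes in short steps, Python scripts to look and compute and a tool call to move; the robot and the scene stay as the last step left them, time stands still between calls to the robot, and variables do not carry over. Pictures are saved under pics/ and viewed, at most 14 in all, crops included, and the job is handed in when it is done.

Besides the shell and the picture viewer there is one more tool, called by a JSON object that holds its "fn" and its "kwargs", one argument or row to a line. move_arm: Moves the arm, as the interface text tells. Its arguments: {"type":"object","properties":{"rows":{"type":"array"},"newtons":{"type":"number"}},"required":["rows"]}

```bash
mkdir -p pics
cat > h.py <<'E'
import numpy as np, cv2, pickle
from scipy.spatial.transform import Rotation as R
def snap(n):
    from plant import snapshot
    return snapshot(n)
def ray(s,uv):
    uv=np.array(uv,float).reshape(-1,1,2)
    p=cv2.undistortPoints(uv,np.array(s["mtx"]),np.array(s["dist"])).reshape(-1,2)
    o=np.array(s["orientation"])
    M=R.from_quat(o).as_matrix() if o.size==4 else o.reshape(3,3)
    return np.c_[p[:,0],-p[:,1],-np.ones(len(p))]@M.T
def onplane(s,uv,z):
    d=ray(s,uv); e=np.array(s["eye"]); return e+d*((z-e[2])/d[:,2])[:,None]
def cloud(s):
    h,w=s["depth"].shape; v,u=np.mgrid[:h,:w]
    d=ray(s,np.c_[u.ravel(),v.ravel()])
    P=np.array(s["eye"])+d*s["depth"].reshape(-1,1)
    P[s["depth"].ravel()==0]=np.nan
    return P.reshape(h,w,3)
E
python3 - <<'E'
from h import *
from plant import r
print(r.get_state())
for n in ["top","side"]:
    s=snap(n); pickle.dump(s,open(n+".pkl","wb")); cv2.imwrite(f"pics/{n}0.png",s["color"][:,:,::-1]); print(n,s["eye"],s["orientation"],s["mtx"],s["dist"])
E
```

```text
{'clock': 0.0, 'q': array([ 1.19378836,  0.69004443, -0.1945024 ,  1.56632013,  0.15730441,
        0.90250498, -0.21510023]), 'qd': array([-0.00057807,  0.00048095,  0.0014313 , -0.0013421 ,  0.00014513,
        0.00081447, -0.00120152]), 'joint_torque': array([-6.37771045e-04, -5.27567339e+01, -1.26702189e+00, -1.53426164e+01,
       -5.26680239e-02,  6.67949935e-03,  1.77670208e-04]), 'tool_pos': array([ 0.24943617, -0.57272098,  0.4038781 ]), 'eef_rot': array([ 9.78970579e-01,  2.03999306e-01, -2.60841106e-04, -9.05800905e-04]), 'contact_force': array([-0.01477728,  0.42182336, -0.63108016]), 'moment': array([-0.01188433,  0.02346961,  0.00085395]), 'finger_force': 0.0, 'opening': 1.000462946179165}
top [0.35736016 0.02505369 0.91839706] [-0.0347842   0.02627723  0.71258675 -0.70022831] [[387.5681012    0.         323.39691667]
 [  0.         387.5681012  197.43354568]
 [  0.           0.           1.        ]] [-0.01251065  0.          0.          0.          0.        ]
side [0.3019819  1.09232934 0.77209389] [-0.03020884  0.46528167  0.8834095  -0.04677658] [[472.90791242   0.         324.68327331]
 [  0.         472.90791242 195.28165513]
 [  0.           0.           1.        ]] [-0.10105666  0.          0.          0.          0.        ]
```

View pics/top0.png

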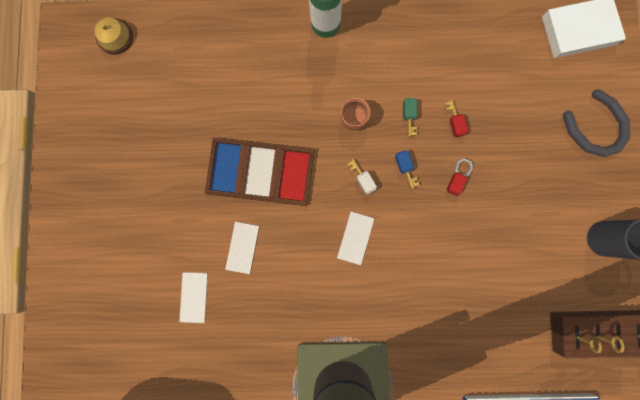

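View pics/side0.png

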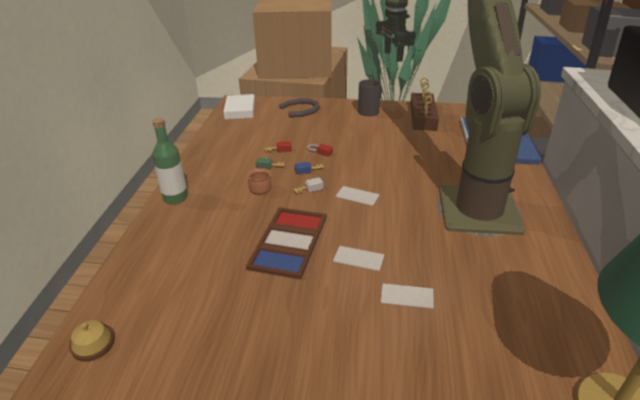

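Top view: candidates for white are the caddy bay (260,172), cards (242,248), (355,238) and (193,298), and the box (585,27). By the description the one in the caddy, farthest of the lookalikes, is the bay. For red there is the key with a brass bit at (458,122), the opener with a steel loop at (460,180), and the red bay (294,176). The blue key is at (405,160), the white key at (366,182), and green at (411,108) stays.

```bash
cat > m.py <<'E'
from h import *
def hsvmask(c,name):
    H,S,V=[x.astype(int) for x in cv2.split(cv2.cvtColor(c,cv2.COLOR_RGB2HSV))]
    return {"red":((H<6)|(H>172))&(S>190)&(V>90),"blue":(H>100)&(H<130)&(S>130)&(V>50),"white":(S<60)&(V>150),
            "brass":(H>17)&(H<32)&(S>110)&(V>110),"green":(H>60)&(H<95)&(S>100)}[name]
E
python3 - <<'E'
from m import *
s=pickle.load(open("top.pkl","rb")); P=cloud(s); c=s["color"]
cv2.imwrite("pics/crop.png",cv2.resize(c[80:220,190:490,::-1],None,fx=2.6,fy=2.6,interpolation=cv2.INTER_CUBIC))
roi=np.zeros(c.shape[:2],bool); roi[90:215,200:490]=1
for n in ["red","blue","white","brass","green"]:
    m=(hsvmask(c,n)&roi).astype(np.uint8)
    k,l,st,ce=cv2.connectedComponentsWithStats(m)
    for i in range(1,k):
        if st[i,4]<25: continue
        zz=P[...,2][l==i]; z=np.nanpercentile(zz,70)
        zp=0.026 if st[i,4]<500 else 0.006
        if n=="brass": zp=0.012
        v,u=np.where(l==i); q=onplane(s,np.c_[u,v],zp)[:,:2].astype(np.float32)*1000
        (cx,cy),(w,h),a=cv2.minAreaRect(q); 
        print(n,ce[i].round(),st[i,4],"z70",round(float(z),3),"ctr",round(cx),round(cy),"wh",round(w),round(h),"a",round(a,1))
E
```

```text
red [459. 125.] 191 z70 0.028 ctr 600 -284 wh 45 33 a 11.0
red [294. 176.] 923 z70 0.008 ctr 491 105 wh 57 112 a 81.5
red [457. 184.] 197 z70 0.028 ctr 460 -274 wh 29 48 a 61.3
blue [225. 167.] 1059 z70 0.008 ctr 514 268 wh 55 113 a 82.1
blue [404. 161.] 245 z70 0.028 ctr 516 -154 wh 46 30 a 16.3
white [260. 171.] 1118 z70 0.008 ctr 502 186 wh 57 113 a 82.2
white [464. 165.] 75 z70 0.015 ctr 503 -293 wh 37 35 a 73.4
white [366. 182.] 268 z70 0.028 ctr 468 -65 wh 48 31 a 29.3
brass [451. 106.] 87 z70 0.015 ctr 645 -273 wh 36 20 a 18.8
brass [411. 128.] 98 z70 0.014 ctr 601 -178 wh 39 20 a 1.6
brass [354. 166.] 86 z70 0.015 ctr 506 -39 wh 37 20 a 29.4
brass [412. 180.] 89 z70 0.015 ctr 476 -174 wh 38 19 a 19.6
```

View pics/crop.png

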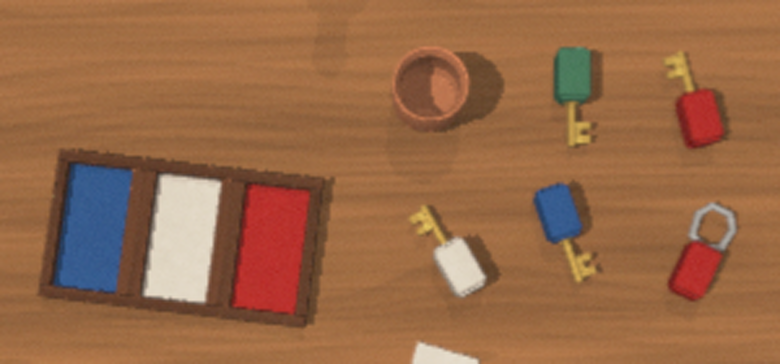

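The crop confirms the choice. The brass-bitted key at (700,118) is the red key and the steel-loop item at (695,270) is the opener. The caddy bays run blue, white, red from left to right, 164 mm from first to last (2×82 ✓), with an axis of -8°.

```bash
cat > go.py <<'E'
import sys; from h import *
from plant import r
def rel(x,y,z,yaw):
    st=r.get_state(); p=st["tool_pos"]*1000; M=R.from_quat(st["eef_rot"]).as_matrix()
    phi=np.degrees(np.arctan2(M[1,0],M[0,0])); d=M.T@(np.array([x,y,z])-p)
    print("now",p.round(1),"yaw",phi.round(2),"tilt",M[:,2].round(3),"shift mm",d.round(1),"spin rad",np.radians(phi-yaw).round(3),"open",round(st["opening"],3),"t",round(st["clock"],2))
if __name__=="__main__": rel(*map(float,sys.argv[1:5]))
E
python3 go.py 600 -284 330 14
```

```text
now [ 249.4 -572.7  404. ] yaw 23.54 tilt [-0.001  0.001 -1.   ] shift mm [ 436.7 -124.6   74.2] spin rad 0.167 open 1.004 t 0.1
```

{"fn": "move_arm", "kwargs": {
  "rows": [
    [0.03,-0.008,0,0,0.088],
    [0.036,-0.01,0,0,0.088],
    [0.036,-0.01,0,0,0.088],
    [0.036,-0.01,0,0,0.088],
    [0.036,-0.01,0,0,0.088],
    [0.036,-0.01,0,0,0.088],
    [0.036,-0.01,0,0,0.088],
    [0.036,-0.01,0,0,0.088],
    [0.036,-0.01,0,0,0.088],
    [0.036,-0.01,0,0,0.088]
  ]
}}

```text
clock: 0.93
tool_pos: [0.5361, -0.3403, 0.4043]
eef_rot: [0.979, 0.204, -0.0, -0.0]
contact_force: [-0.4, -0.5, -0.1]
opening: 0.994
finger_force: 0.0
```

{"fn": "move_arm", "kwargs": {
  "rows": [
    [0.036,-0.01,0.01,0,0.088],
    [0.03,-0.01,0.02,0,0.088],
    [0.017,-0.007,0.02,0,0.088],
    [0,0,0.02,0.08,0.088],
    [0,0,0,0.087,0.088],
    [0,0,0,0,0.088],
    [0,0,0,0,0.088]
  ]
}}

```text
clock: 1.52
tool_pos: [0.6003, -0.2839, 0.3345]
eef_rot: [0.992, 0.123, -0.0, 0.0]
contact_force: [-0.1, 0.9, 0.2]
opening: 0.999
finger_force: 0.0
```

Run:
```python
from h import *
import go; go.rel(600,-284,174,14)
s=snap("wrist"); pickle.dump(s,open("w.pkl","wb")); cv2.imwrite("pics/w1.png",s["color"][:,:,::-1]); print(s["eye"])
```

```text
now [ 600.3 -283.9  334.5] yaw 14.1 tilt [-0.001 -0.    -1.   ] shift mm [ -0.2  -0.  160.5] spin rad 0.002 open 0.999 t 1.52
[ 0.66365217 -0.26732693  0.31563405]
```

View pics/w1.png

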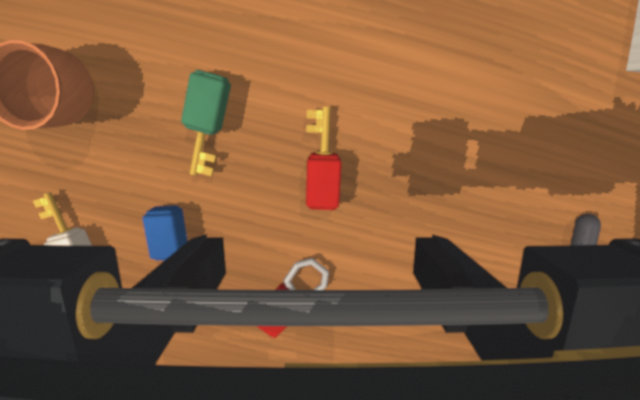

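The wrist view shows the red key (handle 323,181; brass bit 322,130) midway between the fingers, with its axis almost upright. The opener at (290,300) is clear. I'll refine the handle pose next.

```bash
cat > wm.py <<'E'
import sys; from m import *
def handle(s,n,near=None):
    P=cloud(s); m=hsvmask(s["color"],n).astype(np.uint8)
    k,l,st,ce=cv2.connectedComponentsWithStats(m)
    for i in range(1,k):
        if st[i,4]<300: continue
        v,u=np.where((l==i)&(P[...,2]>0.0225)&(P[...,2]<0.045))
        if len(v)<150: continue
        q=onplane(s,np.c_[u,v],0.026)[:,:2].astype(np.float32)*1000
        (cx,cy),(w,h),a=cv2.minAreaRect(q)
        if w<h: a-=90
        print(n,ce[i].round(),len(v),"z",np.nanmedian(P[v,u,2]).round(4),"ctr",round(cx,1),round(cy,1),"wh",round(w,1),round(h,1),"axis",round((a+90)%180-90,1))
if __name__=="__main__":
    import go; s=snap("wrist"); handle(s,sys.argv[1]); go.rel(*map(float,sys.argv[2:6]))
E
python3 -c "
from wm import *
handle(pickle.load(open('w.pkl','rb')),'red')"
```

```text
red [323. 182.] 1697 z 0.027 ctr 603.0 -285.8 wh 47.9 28.6 axis 11.9
```

{"fn": "move_arm", "kwargs": {
  "rows": [
    [0.002,0.0015,0,0.037,0.07],
    [0,0,0.03,0,0.065],
    [0,0,0.035,0,0.065],
    [0,0,0.035,0,0.065],
    [0,0,0.03,0,0.065],
    [0,0,0.02,0,0.065],
    [0,0,0.01,0,0.065],
    [0,0,0,0,0.065],
    [0,0,0,0,0.065]
  ],
  "newtons": 20
}}

```text
clock: 2.32
tool_pos: [0.6031, -0.2853, 0.1757]
eef_rot: [0.995, 0.103, 0.001, 0.0]
contact_force: [-1.0, -0.4, 0.8]
opening: 0.738
finger_force: 0.0
```

{"fn": "move_arm", "kwargs": {
  "rows": [
    [0,0,0,0,0.01],
    [0,0,0,0,0.01],
    [0,0,0,0,0.01],
    [0,0,0,0,0.01],
    [0,0,0,0,0.01],
    [0,0,0,0,0.01]
  ],
  "newtons": 20
}}

```text
clock: 2.82
tool_pos: [0.6028, -0.2851, 0.1753]
eef_rot: [0.995, 0.103, 0.0, 0.0]
contact_force: [-0.3, -0.9, 1.9]
opening: 0.336
finger_force: 20.0
```

{"fn": "move_arm", "kwargs": {
  "rows": [
    [0,0,-0.01,0,0.01],
    [0,0,-0.03,0,0.01],
    [0,0,-0.035,0,0.01],
    [0,0,-0.035,0,0.01],
    [0,0,0,0,0.01],
    [0,0,0,0,0.01]
  ]
}}

```text
clock: 3.32
tool_pos: [0.6033, -0.2852, 0.2877]
eef_rot: [0.995, 0.103, 0.002, 0.001]
contact_force: [-0.3, -0.2, -1.8]
opening: 0.34
finger_force: 20.0
```

Run:
```python
from h import *
import go; go.rel(471,108,284,-8)
s=snap("wrist"); pickle.dump(s,open("w.pkl","wb")); cv2.imwrite("pics/w2.png",s["color"][:,:,::-1])
```

```text
now [ 603.3 -285.2  287.7] yaw 11.84 tilt [ 0.005 -0.002 -1.   ] shift mm [ -48.8 -412.     2.3] spin rad 0.346 open 0.34 t 3.32
```

View pics/w2.png

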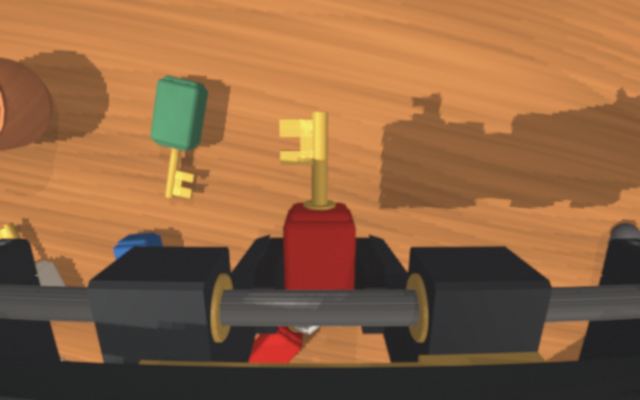

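The wrist view shows the red key in the grip: handle (320,248), bit pointing up at (318,150), straight and between the pads. Green and blue are undisturbed.

{"fn": "move_arm", "kwargs": {
  "rows": [
    [-0.004,-0.03,0,0,0.01],
    [-0.005,-0.039,0,0,0.01],
    [-0.005,-0.039,0,0,0.01],
    [-0.005,-0.039,0,0,0.01],
    [-0.005,-0.039,0,0,0.01],
    [-0.005,-0.039,0,0,0.01],
    [-0.005,-0.039,0,0,0.01],
    [-0.005,-0.039,0,0,0.01],
    [-0.005,-0.039,0,0,0.01],
    [-0.005,-0.038,0,0,0.01]
  ]
}}

```text
clock: 4.2
tool_pos: [0.475, 0.0786, 0.2835]
eef_rot: [0.995, 0.103, -0.002, 0.0]
contact_force: [0.8, 0.7, -0.5]
opening: 0.34
finger_force: 20.0
```

{"fn": "move_arm", "kwargs": {
  "rows": [
    [0,-0.032,0,0,0.01],
    [0,0,0,0.115,0.01],
    [0,0,0,0.116,0.01],
    [0,0,0,0.115,0.01],
    [0,0,0,0,0.01],
    [0,0,0,0,0.01]
  ]
}}

```text
clock: 4.7
tool_pos: [0.4695, 0.1082, 0.2838]
eef_rot: [0.998, -0.068, -0.001, 0.001]
contact_force: [0.7, 0.6, -0.7]
opening: 0.339
finger_force: 20.0
```

```bash
cat > bay.py <<'E'
import sys; from m import *
import go
s=snap("wrist"); c=s["color"]
for n in ["blue","white","red"]:
    m=hsvmask(c,n).astype(np.uint8); k,l,st,ce=cv2.connectedComponentsWithStats(m)
    P=cloud(s)
    for i in range(1,k):
        if st[i,4]<2000: continue
        v,u=np.where((l==i)&(P[...,2]<0.014)); 
        if len(v)<1500: continue
        q=onplane(s,np.c_[u,v],0.006)[:,:2].astype(np.float32)*1000
        b=cv2.minAreaRect(q); print(n,st[i],"z",np.nanmedian(P[v,u,2]).round(4),np.round(b[0],1),np.round(b[1],1),round(b[2],1))
go.rel(*map(float,sys.argv[1:5]))
cv2.imwrite(f"pics/{sys.argv[5]}.png",c[:,:,::-1])
E
python3 bay.py 471 108 182 -8 w3
```

```text
blue [  62   91   86  145 9309] z 0.0074 [513.  271.5] [ 53.9 114. ] 82.2
white [  167    88    84   149 10854] z 0.0073 [501.7 188.4] [ 57.5 115.2] 82.1
red [  278    88    80   201 11031] z 0.0072 [493.  105.9] [ 58.1 109.2] 82.4
now [469.7 108.2 284. ] yaw -7.79 tilt [-0.002 -0.001 -1.   ] shift mm [ 1.50e+00 -1.00e-01  1.02e+02] spin rad 0.004 open 0.343 t 4.75
```

View pics/w3.png

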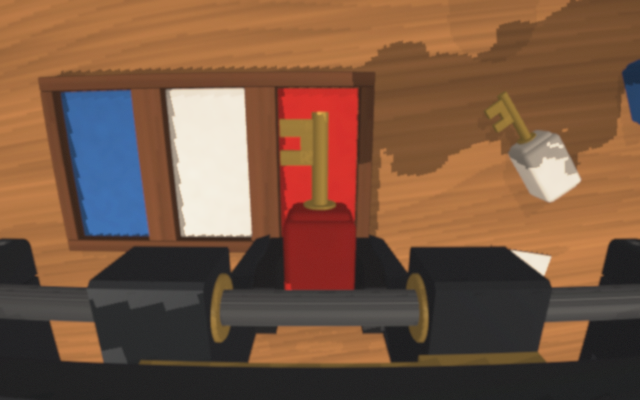

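The wrist view shows the red key over the red bay, aligned with it, bit (300,140) above the felt. The bay positions agree with the top view.

{"fn": "move_arm", "kwargs": {
  "rows": [
    [0.001,0,0.03,0,0.01],
    [0,0,0.03,0,0.01],
    [0,0,0.025,0,0.01],
    [0,0,0.01,0,0.01],
    [0,0,0.005,0,0.01],
    [0,0,0.001,0,0.01],
    [0,0,0,0,0.01],
    [0,0,0,0,0.01]
  ]
}}

```text
clock: 5.42
tool_pos: [0.4715, 0.1082, 0.1848]
eef_rot: [0.998, -0.069, 0.001, -0.0]
contact_force: [-0.5, -0.1, -0.8]
opening: 0.342
finger_force: 20.0
```

{"fn": "move_arm", "kwargs": {
  "rows": [
    [0,0,0,0,0.033],
    [0,0,0,0,0.038],
    [0,0,0,0,0.044],
    [0,0,0,0,0.05],
    [0,0,0,0,0.05],
    [0,0,0,0,0.05]
  ]
}}

```text
clock: 5.92
tool_pos: [0.4711, 0.1082, 0.1838]
eef_rot: [0.998, -0.07, 0.0, -0.0]
contact_force: [-1.0, 1.0, 0.6]
opening: 0.564
finger_force: 0.0
```

{"fn": "move_arm", "kwargs": {
  "rows": [
    [0,0,-0.01,0,0.05],
    [0,0,-0.03,0,0.05],
    [0,0,-0.035,0,0.065],
    [0,0,-0.035,0,0.065],
    [0,0,-0.03,0,0.065],
    [0,0,0,0,0.065]
  ]
}}

```text
clock: 6.42
tool_pos: [0.4723, 0.1082, 0.329]
eef_rot: [0.998, -0.07, 0.004, -0.002]
contact_force: [0.4, 1.0, 0.4]
opening: 0.739
finger_force: 0.0
```

```bash
python3 wm.py red 516 -154 330 17
```

```text
red [321. 164.] 1905 z 0.033 ctr 470.6 109.0 wh 29.7 50.3 axis -8.7
now [471.7 108.2 326.8] yaw -7.99 tilt [ 0.006  0.002 -1.   ] shift mm [ 80.3 253.5  -3.4] spin rad -0.436 open 0.736 t 6.47
```

Red is seated: handle top at 33 mm, centre (471,109), axis -8.7°. Next is blue.

{"fn": "move_arm", "kwargs": {
  "rows": [
    [0.01,0.03,0,0,0.065],
    [0.012,0.037,0,0,0.065],
    [0.012,0.037,0,0,0.065],
    [0.012,0.037,0,0,0.065],
    [0.012,0.037,0,0,0.065],
    [0.012,0.037,0,0,0.065],
    [0.01,0.038,0,0,0.065]
  ]
}}

```text
clock: 7.05
tool_pos: [0.515, -0.1551, 0.3228]
eef_rot: [0.998, -0.069, -0.001, -0.0]
contact_force: [0.9, 0.4, 0.3]
opening: 0.739
finger_force: 0.0
```

{"fn": "move_arm", "kwargs": {
  "rows": [
    [0,0,0,-0.11,0.065],
    [0,0,0,-0.11,0.065],
    [0,0,0,-0.11,0.065],
    [0,0,0,-0.106,0.065],
    [0,0,0,0,0.065],
    [0,0,0,0,0.065]
  ]
}}

```text
clock: 7.55
tool_pos: [0.5147, -0.1535, 0.323]
eef_rot: [0.989, 0.146, -0.001, -0.001]
contact_force: [-0.2, -0.6, -0.0]
opening: 0.745
finger_force: 0.0
```

```bash
python3 wm.py blue 516 -154 175 17
```

```text
blue [322. 183.] 1755 z 0.027 ctr 518.8 -153.6 wh 47.0 27.1 axis 16.2
now [ 514.8 -153.5  323.1] yaw 16.84 tilt [-0.001  0.001 -1.   ] shift mm [  1.1   1.  148.1] spin rad -0.003 open 0.738 t 7.6
```

{"fn": "move_arm", "kwargs": {
  "rows": [
    [0.003,0.001,0.01,0.006,0.065],
    [0,0,0.03,0,0.065],
    [0,0,0.035,0,0.065],
    [0,0,0.035,0,0.065],
    [0,0,0.02,0,0.065],
    [0,0,0.012,0,0.065],
    [0,0,0.005,0,0.065],
    [0,0,0,0,0.065],
    [0,0,0,0,0.065]
  ]
}}

```text
clock: 8.35
tool_pos: [0.5188, -0.1536, 0.1773]
eef_rot: [0.989, 0.145, 0.001, 0.0]
contact_force: [1.0, 0.2, 0.0]
opening: 0.737
finger_force: 0.0
```

{"fn": "move_arm", "kwargs": {
  "rows": [
    [0,0,0,0,0.01],
    [0,0,0,0,0.01],
    [0,0,0,0,0.01],
    [0,0,0,0,0.01],
    [0,0,0,0,0.01],
    [0,0,0,0,0.01]
  ],
  "newtons": 20
}}

```text
clock: 8.85
tool_pos: [0.5185, -0.1537, 0.1771]
eef_rot: [0.989, 0.145, 0.0, 0.0]
contact_force: [0.1, -0.2, 2.7]
opening: 0.34
finger_force: 20.0
```

{"fn": "move_arm", "kwargs": {
  "rows": [
    [0,0,-0.01,0,0.01],
    [0,0,-0.03,0,0.01],
    [0,0,-0.035,0,0.01],
    [0,0,-0.035,0,0.01],
    [0,0,0,0,0.01],
    [0,0,0,0,0.01]
  ]
}}

```text
clock: 9.35
tool_pos: [0.5188, -0.1538, 0.2889]
eef_rot: [0.989, 0.145, 0.002, 0.001]
contact_force: [-0.5, -0.1, -1.6]
opening: 0.338
finger_force: 20.0
```

```bash
python3 go.py 533 267 284 -8
```

```text
now [ 518.8 -153.8  288.9] yaw 16.65 tilt [ 0.004 -0.001 -1.   ] shift mm [ 134.1 -399.1    4.6] spin rad 0.43 open 0.338 t 9.35
```

{"fn": "move_arm", "kwargs": {
  "rows": [
    [0.01,-0.03,0,0,0.01],
    [0.013,-0.038,0,0,0.01],
    [0.013,-0.038,0,0,0.01],
    [0.013,-0.038,0,0,0.01],
    [0.013,-0.038,0,0,0.01],
    [0.013,-0.038,0,0,0.01],
    [0.013,-0.038,0,0,0.01],
    [0.013,-0.038,0,0,0.01],
    [0.013,-0.038,0,0,0.01],
    [0.013,-0.038,0,0,0.01]
  ]
}}

```text
clock: 10.18
tool_pos: [0.5323, 0.241, 0.2851]
eef_rot: [0.989, 0.145, -0.002, 0.001]
contact_force: [1.2, 0.0, -1.9]
opening: 0.339
finger_force: 20.0
```

{"fn": "move_arm", "kwargs": {
  "rows": [
    [0.007,-0.027,0,0,0.01],
    [0,0,0,0.11,0.01],
    [0,0,0,0.11,0.01],
    [0,0,0,0.11,0.01],
    [0,0,0,0.1,0.01],
    [0,0,0,0,0.01],
    [0,0,0,0,0.01]
  ]
}}

```text
clock: 10.77
tool_pos: [0.5317, 0.267, 0.2854]
eef_rot: [0.998, -0.068, -0.001, 0.001]
contact_force: [-0.3, -1.1, -2.4]
opening: 0.338
finger_force: 20.0
```

```bash
python3 bay.py 533 267 184 -8 w4
```

```text
blue [  283   144    75   146 10349] z 0.0072 [537.2 265.6] [57. 64.] 82.0
white [ 386  144   79  128 7718] z 0.0072 [505.1 186.4] [ 58.4 106.3] 82.5
red [ 487  145   79  131 6111] z 0.0071 [505.  100.3] [60.  83.1] 82.9
now [531.9 267.  285.7] yaw -7.81 tilt [-0.002 -0.001 -1.   ] shift mm [  1.3  -0.4 101.7] spin rad 0.003 open 0.337 t 10.82
```

View pics/w4.png

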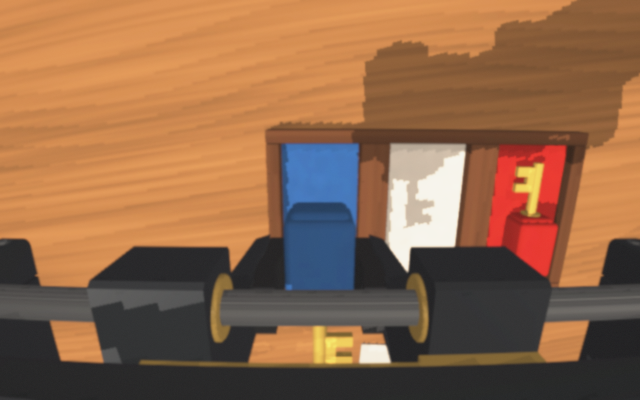

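The wrist view shows the blue handle (320,245) centred over the blue bay, bit towards the robot, with red lying in its bay at (530,215). Now lowering.

{"fn": "move_arm", "kwargs": {
  "rows": [
    [0.001,0,0.03,0,0.01],
    [0,0,0.03,0,0.01],
    [0,0,0.025,0,0.01],
    [0,0,0.01,0,0.01],
    [0,0,0.005,0,0.01],
    [0,0,0.001,0,0.01],
    [0,0,0,0,0.01],
    [0,0,0,0,0.01]
  ]
}}

```text
clock: 11.48
tool_pos: [0.534, 0.2671, 0.187]
eef_rot: [0.998, -0.069, 0.001, -0.001]
contact_force: [-1.0, -0.0, -1.3]
opening: 0.338
finger_force: 20.0
```

{"fn": "move_arm", "kwargs": {
  "rows": [
    [0,0,0,0,0.033],
    [0,0,0,0,0.038],
    [0,0,0,0,0.044],
    [0,0,0,0,0.05],
    [0,0,0,0,0.05],
    [0,0,0,0,0.05]
  ]
}}

```text
clock: 11.98
tool_pos: [0.5334, 0.267, 0.1858]
eef_rot: [0.998, -0.07, 0.0, -0.0]
contact_force: [0.2, 0.2, -0.4]
opening: 0.57
finger_force: 0.0
```

{"fn": "move_arm", "kwargs": {
  "rows": [
    [0,0,-0.01,0,0.05],
    [0,0,-0.03,0,0.05],
    [0,0,-0.035,0,0.065],
    [0,0,-0.035,0,0.065],
    [0,0,-0.03,0,0.065],
    [0,0,0,0,0.065]
  ]
}}

```text
clock: 12.48
tool_pos: [0.5353, 0.2674, 0.3324]
eef_rot: [0.998, -0.07, 0.005, -0.003]
contact_force: [-0.1, -0.0, 0.2]
opening: 0.737
finger_force: 0.0
```

```bash
python3 wm.py blue 468 -65 325 29.5
```

```text
blue [323. 200.] 1894 z 0.033 ctr 533.1 268.5 wh 29.9 50.6 axis -7.9
now [534.4 267.2 329.6] yaw -7.99 tilt [ 0.007  0.003 -1.   ] shift mm [-19.6 338.3   3. ] spin rad -0.654 open 0.741 t 12.53
```

Blue is seated. Next is white.

{"fn": "move_arm", "kwargs": {
  "rows": [
    [-0.002,0.03,0,0,0.065],
    [-0.002,0.039,0,0,0.065],
    [-0.002,0.039,0,0,0.065],
    [-0.002,0.039,0,0,0.065],
    [-0.002,0.039,0,0,0.065],
    [-0.002,0.039,0,0,0.065],
    [-0.002,0.039,0,0,0.065],
    [-0.003,0.039,0,0,0.065],
    [-0.002,0.035,0,0,0.065]
  ]
}}

```text
clock: 13.28
tool_pos: [0.4661, -0.0673, 0.325]
eef_rot: [0.998, -0.07, -0.001, 0.0]
contact_force: [0.0, -0.8, -0.3]
opening: 0.735
finger_force: 0.0
```

{"fn": "move_arm", "kwargs": {
  "rows": [
    [0,0,0,-0.11,0.065],
    [0,0,0,-0.11,0.065],
    [0,0,0,-0.11,0.065],
    [0,0,0,-0.11,0.065],
    [0,0,0,-0.11,0.065],
    [0,0,0,-0.104,0.065],
    [0,0,0,0,0.065],
    [0,0,0,0,0.065]
  ]
}}

```text
clock: 13.95
tool_pos: [0.4672, -0.0652, 0.3252]
eef_rot: [0.967, 0.253, -0.001, -0.0]
contact_force: [0.0, -0.3, 0.5]
opening: 0.738
finger_force: 0.0
```

```bash
python3 wm.py white 468 -65 175 29.5
```

```text
white [321. 182.] 1846 z 0.027 ctr 470.5 -63.5 wh 47.4 28.5 axis 28.7
now [467.3 -65.2 325.3] yaw 29.33 tilt [-0.001  0.    -1.   ] shift mm [  0.8   0.3 150.3] spin rad -0.003 open 0.736 t 14.0
```

{"fn": "move_arm", "kwargs": {
  "rows": [
    [0.003,0.0005,0.01,0.008,0.065],
    [0,0,0.03,0,0.065],
    [0,0,0.035,0,0.065],
    [0,0,0.035,0,0.065],
    [0,0,0.02,0,0.065],
    [0,0,0.013,0,0.065],
    [0,0,0.006,0,0.065],
    [0,0,0,0,0.065],
    [0,0,0,0,0.065]
  ]
}}

```text
clock: 14.75
tool_pos: [0.4705, -0.064, 0.1766]
eef_rot: [0.968, 0.25, -0.0, 0.0]
contact_force: [0.1, -0.3, 0.7]
opening: 0.74
finger_force: 0.0
```

{"fn": "move_arm", "kwargs": {
  "rows": [
    [0,0,0,0,0.01],
    [0,0,0,0,0.01],
    [0,0,0,0,0.01],
    [0,0,0,0,0.01],
    [0,0,0,0,0.01],
    [0,0,0,0,0.01]
  ],
  "newtons": 20
}}

```text
clock: 15.25
tool_pos: [0.4706, -0.0642, 0.1771]
eef_rot: [0.968, 0.251, 0.0, 0.0]
contact_force: [0.4, 0.0, 3.5]
opening: 0.337
finger_force: 20.0
```

{"fn": "move_arm", "kwargs": {
  "rows": [
    [0,0,-0.01,0,0.01],
    [0,0,-0.03,0,0.01],
    [0,0,-0.035,0,0.01],
    [0,0,-0.035,0,0.01],
    [0,0,0,0,0.01],
    [0,0,0,0,0.01]
  ]
}}

```text
clock: 15.75
tool_pos: [0.4708, -0.0643, 0.2888]
eef_rot: [0.968, 0.251, 0.002, 0.001]
contact_force: [-0.2, 0.0, -1.8]
opening: 0.338
finger_force: 20.0
```

```bash
python3 go.py 482 190 284 -8
```

```text
now [470.8 -64.3 288.8] yaw 29.02 tilt [ 0.004 -0.    -1.   ] shift mm [ 133.1 -216.9    4.7] spin rad 0.646 open 0.338 t 15.75
```

{"fn": "move_arm", "kwargs": {
  "rows": [
    [0.019,-0.031,0,0,0.01],
    [0.019,-0.031,0,0,0.01],
    [0.019,-0.031,0,0,0.01],
    [0.019,-0.031,0,0,0.01],
    [0.019,-0.031,0,0,0.01],
    [0.019,-0.031,0,0,0.01],
    [0.018,-0.031,0,0,0.01]
  ]
}}

```text
clock: 16.33
tool_pos: [0.4798, 0.1914, 0.2853]
eef_rot: [0.968, 0.251, -0.001, 0.0]
contact_force: [1.2, 0.6, -0.9]
opening: 0.337
finger_force: 20.0
```

{"fn": "move_arm", "kwargs": {
  "rows": [
    [0,0,0,0.11,0.01],
    [0,0,0,0.11,0.01],
    [0,0,0,0.11,0.01],
    [0,0,0,0.11,0.01],
    [0,0,0,0.11,0.01],
    [0,0,0,0.096,0.01],
    [0,0,0,0,0.01],
    [0,0,0,0,0.01]
  ]
}}

```text
clock: 17.0
tool_pos: [0.48, 0.1896, 0.2856]
eef_rot: [0.998, -0.068, -0.001, 0.001]
contact_force: [-0.1, 0.8, -0.7]
opening: 0.338
finger_force: 20.0
```

```bash
python3 bay.py 482 190 184 -8 w5
```

```text
blue [ 168   89   83  146 9308] z 0.0074 [512.8 269.9] [ 56.4 113.9] 82.2
white [  278    87    80   204 11666] z 0.0072 [477.1 191.1] [ 58.7 164.4] 82.1
white [ 267  325   65   38 2264] z 0.0033 [342.  227.4] [58.7 39.2] 82.4
red [ 385   89   83  146 8870] z 0.0072 [490.  105.8] [ 56.9 113.7] 82.3
now [480.1 189.6 285.9] yaw -7.81 tilt [-0.002 -0.001 -1.   ] shift mm [  1.9  -0.8 101.9] spin rad 0.003 open 0.336 t 17.05
```

View pics/w5.png

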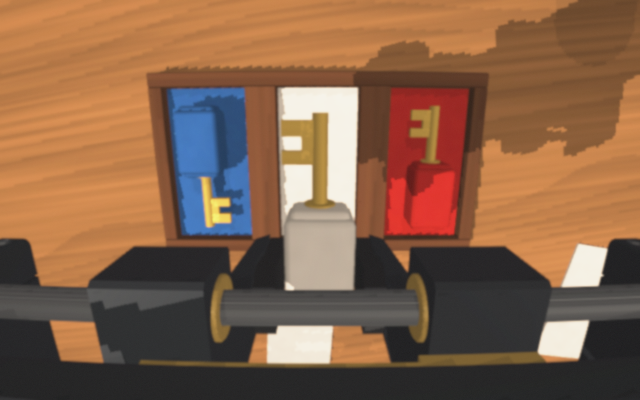

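The wrist view shows the white key over the white bay (318,160). Blue lies in its bay at (203,165) and red at (430,165).

{"fn": "move_arm", "kwargs": {
  "rows": [
    [0.001,-0.0005,0.03,0,0.01],
    [0,0,0.03,0,0.01],
    [0,0,0.025,0,0.01],
    [0,0,0.01,0,0.01],
    [0,0,0.005,0,0.01],
    [0,0,0.001,0,0.01],
    [0,0,0,0,0.01],
    [0,0,0,0,0.01]
  ]
}}

```text
clock: 17.72
tool_pos: [0.4821, 0.1902, 0.1868]
eef_rot: [0.998, -0.069, 0.001, -0.0]
contact_force: [0.8, 0.4, 0.0]
opening: 0.335
finger_force: 20.0
```

{"fn": "move_arm", "kwargs": {
  "rows": [
    [0,0,0,0,0.033],
    [0,0,0,0,0.038],
    [0,0,0,0,0.044],
    [0,0,0,0,0.05],
    [0,0,0,0,0.05],
    [0,0,0,0,0.05]
  ]
}}

```text
clock: 18.22
tool_pos: [0.4816, 0.1901, 0.1858]
eef_rot: [0.998, -0.069, 0.0, -0.0]
contact_force: [0.4, -0.5, -0.1]
opening: 0.567
finger_force: 0.0
```

{"fn": "move_arm", "kwargs": {
  "rows": [
    [0,0,-0.01,0,0.05],
    [0,0,-0.03,0,0.05],
    [0,0,-0.035,0,0.05],
    [0,0,-0.035,0,0.05],
    [0,0,-0.03,0,0.05],
    [-0.02,0,-0.03,0,0.05],
    [-0.03,0,0,0,0.05],
    [-0.03,0,0,0,0.05],
    [0,0,0,0,0.05],
    [0,0,0,0,0.05]
  ]
}}

```text
clock: 19.05
tool_pos: [0.4009, 0.2014, 0.3565]
eef_rot: [0.998, -0.069, -0.0, -0.0]
contact_force: [0.0, -0.4, -0.0]
opening: 0.564
finger_force: 0.0
```

Run:
```python
from wm import *
s=snap("wrist")
for n in ["red","blue","white"]: handle(s,n)
cv2.imwrite("pics/w6.png",s["color"][:,:,::-1])
s=snap("side"); cv2.imwrite("pics/side1.png",cv2.resize(s["color"][100:300,200:400,::-1],None,fx=3,fy=3))
```

```text
red [409.  66.] 1900 z 0.0329 ctr 470.4 108.2 wh 32.0 49.9 axis -7.7
blue [229.  59.] 2195 z 0.033 ctr 532.7 268.3 wh 32.3 50.2 axis -6.2
white [320.  66.] 1914 z 0.033 ctr 481.0 190.5 wh 28.9 49.0 axis -8.5
```

View pics/w6.png

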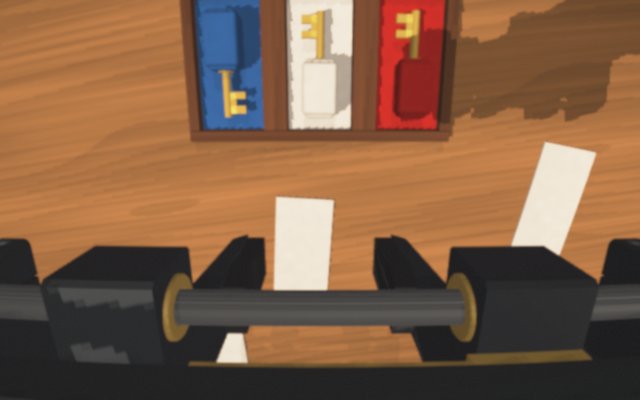

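View pics/side1.png

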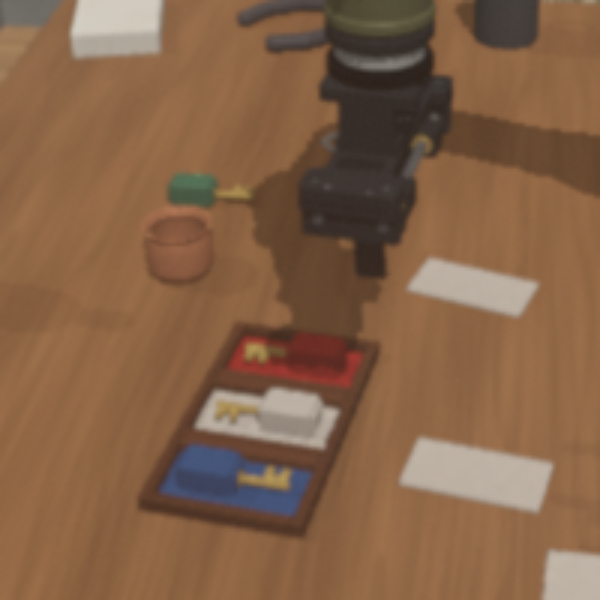

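All three keys lie flat in their bays: wrist view blue (225,60), white (319,65), red (410,65). The gripper is clear of everything, and the pot and the green key are where they were.

```bash
python3 -c "
from plant import r
print(r.finish_job())"
```

```text
the job is handed in; nothing more can be done
None
```

The red, blue and white keys lie flat and lengthwise in their matching bays, the green key, opener and pot were not touched, and the job was handed in at about 19 s of the 80 s allowed.

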